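# Release the pepper pod from its patio dock

### The arm

A 6-joint arm with a two-finger parallel gripper is mounted at the origin on the work surface. World frame = base frame: x ahead of the robot, y to its left, z up, the work surface at z = 0. Lengths are in m, angles in rad, forces in N, time in s.
With the tool pointing down it reaches from about 0.3 to 0.775 m from the base axis. Payload 14.6 kg.
Tool frame: the origin (TCP) lies midway between the tips of the shut fingers; the grasp point (between the pads) lies behind it (r.tcp_to_grasp is the z of the grasp point in the tool frame, in m); z points along the fingers, y is the line along which they close (so a half turn about z gives the same grasp; the last joint's range is limited). The gripper opens to 85 mm and grips with 20 to 120 N. Pads are 22 mm wide; open, the fingers measure 114 mm over their backs; the gripper's body (76 mm by 85 mm) begins 54 mm behind the grasp point. The pads swing forward as they close: fully open they stand 13 mm farther back than shut.
Start: joints at [-1.225, 0.3, 1.521, -0, 1.321, -0.067], TCP at [0.221, -0.504, 0.231] pointing down, gripper open.
Joint ranges: [-3.03, 3.03], [-0.79, 2.21], [0.23, 2.52], [-1.04, 4.18], [0, 3.07], [-2.55, 2.55]. Speed limits (rad/s): [2.22, 2.22, 2.57, 3.14, 3.14, 3.14].

### API

Orientations are given as a unit quaternion [x, y, z, w].
In Python, from rig import status, viewer, r, trace, place_of gives the robot as it stands. The module is installed in compiled form; this text tells all that it offers.
- The arm moves only by the tool apply_moves, never from a script. Its argument "moves" is a list of rows, each a list of 7 numbers: the closure, from 0 (fully open) to 1 (shut), then the shift along the tool's x, y, z in cm, then the turn, a rotation vector about the tool's x, y, z in rad. In form: [[fingers, tx, ty, tz, wx, wy, wz], ...]. A call has exactly 10 rows; each row shifts and turns the commanded pose from where the row before left it, along the tool's axes as they then stand; what a row does not reach is not made up. A row lasts 1/8 s, in which the tool goes at most 62.5 mm and 10.7 degrees, less where a joint would pass 70% of its speed; a pose out of reach is approached as far as the arm can. A call with a gripper value outside its range is refused whole. The fingers move at their own pace and stop on an object; "squeeze" is the grip in N (left out, the last holds). Time passes only in rows, so rows that do not move let the fingers close, or fill a call up. It gives the time, the measured TCP pose, the force, the opening and the grip force at its end, in the units of the state.
- status.sense(): the state, without advancing time (a new reading comes with each control period).
- viewer.camera(name): name is "scene" or "top" or "wrist"; returns the picture (384x512x3 uint8, red, green, blue); there is no depth.
- viewer.get_calibration(name): a dict with "camera_matrix" (3x3 intrinsics, pixels), "k1" (the pictures are not rectified: a ray, as slopes to the right and down, at radius r is drawn at 1 + k1 r^2 times it, then the intrinsics apply), "R" (3x3) and "t" (3): a world point X has camera coordinates R X + t. Camera axes: x right, y down, z forward; pixel columns grow to the right and rows downward; lengths in m; the calibration is good to about 2 mm. A picture is of the moment at which its call begins: read the wrist's pose just before it. get_calibration takes no time and is no camera call; for the wrist camera it gives the pose at the moment of the call.
- r.job_done(): hands the job in; it is judged then, once.
Trained networks look in the newest picture that a camera, given by its name, has taken for a name from the list of things; names that differ only in an ending like _2 or _b are one class to them, and where a whole thing is asked for, a point or a joint stands for the part that bears it (a point fixed in the world has none). Each returns a list of dicts, best first, with "conf" (0 to 1); they miss things now and then, are a little off and sometimes report something else, mostly with a low value. They report only what shows in the picture. A call takes as long as a camera call. They do not tell look-alikes from the thing itself.
- trace(camera, label): "pixels" (384x512 bool, what is visible of it) and "at" ([column, row] in pixels, amid what is visible of it).
- place_of(camera, label): "at" ([column, row] in pixels: a listed point, or the origin of a listed thing).
The state is a dict: "time_s": time; "q": joint angles; "qvel": joint speeds; "tau": joint torques, N m; "eef_pos": TCP position; "ee_rot": TCP orientation; "force": force on the tool from outside, world axes, zero at the start; "ft_torque": the same for the moment, N m; "opening": opening from 0.0 (shut) to 1.0 (fully open); "finger_force": force on a finger pad.
Only numpy, scipy, OpenCV 4.12 (cv2) and the standard library are available. Lean on these libraries where they do the work, as an engineer would, in place of code of your own. Each camera call takes 0.05 s, during which the arm holds its last target. There are 200 camera calls.

### The job

The pepper grinder needs a refill: push the black-lidded pepper pod down in its wooden dock until it unlatches, and let it spring up by itself. Then take it out and set it down gently, upright and let go, in the middle of the bamboo trivet. Leave the white salt pod latched down in its well.

Things in the scene. Friction and masses are not known exactly. Their poses are not given: they have to be found in the camera images.
- pepper_pod_mid (a point): Centre (half-way up) of the pepper pod, an upright cylinder 40 mm across, 64 mm tall, 70 g, dark grey with a flat black lid; z up. It starts latched in a dock well, lid 10 mm above the dock. Push the lid down: 5 mm of travel (3 to 5 N) frees it, hard stop at 9 mm. When the push is withdrawn a spring lifts it 28 mm above the start: 38 mm proud of the dock, 26 mm still in the well, loose, to be lifted straight out.
- salt_pod_mid (a point): Centre (half-way up) of the salt pod: the same shape and size as the pepper pod, all white, latched down in the other well, 76 mm from the pepper pod between centres. It works the same way and is to stay as it is.
- dock_top (a point): Centre of the top face of the pod dock, a pale wooden block 100 mm (its x) by 170 mm (its y) by 80 mm high, fixed to the table; z axis up. The two round wells, 43 mm wide, lie 38 mm to either side of this point along its y axis. Which pod is in which well varies.
- trivet_top (a point): Centre of the upper face of the bamboo trivet, a square of seven pale slats, 150 mm by 150 mm, 12 mm high, fixed to the table; z axis up. The slats' upper faces are level with this point and carry the pod.
Things that resemble listed ones, but are neither listed nor needed, are in the scene too. What is shaped like the part that bears salt_pod_mid but orange, pink or red is not meant.

How it is judged:
On the way, in this order (a step that is already met when the one before it is completed fails the run):
1. the pepper pod is pushed at least 3 mm below its latched height (z of pepper_pod_mid in the frame of dock_top below -0.025 m), for 0.02 s.
2. the pepper pod has sprung up at least 22 mm in its well and stands there, no finger on it (z of pepper_pod_mid in the frame of dock_top between 0 and 0.014 m and contact force between the fingers and pepper_pod below 0.2 N), for 0.2 s.
At the end, for the whole second after the job is handed in: The pepper pod stands upright (within 10 degrees) and still on the trivet, lid up, its centre within 40 mm of the trivet's centre, and the salt pod is still latched down in its well (within 5 mm of its latched height) (horizontal distance between pepper_pod_mid and trivet_top below 0.04 m and z of pepper_pod_mid in the frame of trivet_top between 0.028 and 0.036 m and angle between pepper_pod_mid's own z axis and vertical below 0.17 rad and linear speed of pepper_pod below 0.02 m/s and z of salt_pod_mid in the frame of dock_top between -0.027 and -0.017 m); the robot touches nothing.
It fails at once if the salt pod's latch is released or the pod is pulled up (more than 10 mm above its latched height) (z of salt_pod_mid in the frame of dock_top above -0.012 m).
It fails at once if the pepper pod is dropped or thrown (moving at over 0.7 m/s with no finger on it) (linear speed of pepper_pod above 0.7 m/s and contact force between the fingers and pepper_pod below 0.05 N).
It also fails if it takes over 46 s, if anything falls off the work surface, if the arm or the gripper's body presses on something with over 40 N, if the wrist force passes 120 N, or if a joint passes its speed limit or range.

## Working session

There is one attempt and no reset: what is moved stays moved. The work goes in short steps, Python scripts to look and compute and a tool call to move; the robot and the scene stay as the last step left them, time stands still between calls to the robot, and variables do not carry over. Pictures are saved under pics/ and viewed, at most 10 in all, crops included, and the job is handed in when it is done.

Besides the shell and the picture viewer there is one more tool, called by a JSON object that holds its "op" and its "data", one argument or row to a line. apply_moves: Moves the arm, as the interface text tells. Its arguments: {"type":"object","properties":{"moves":{"type":"array","items":{"type":"array","items":{"type":"number"}}},"squeeze":{"type":"number"}},"required":["moves"]}

```bash
mkdir -p pics; cat > h.py <<'E'
import numpy as np, cv2
from rig import status, viewer, r, trace, place_of
def ray_plane(cam,uv,z,cal=None):
    c=cal or viewer.get_calibration(cam); K=np.array(c["camera_matrix"]);R=np.array(c["R"]);t=np.array(c["t"])
    d=np.array([(uv[0]-K[0,2])/K[0,0],(uv[1]-K[1,2])/K[1,1]]); s=d.copy()
    for _ in range(20): s=d/(1+c["k1"]*(s@s))
    w=R.T@np.array([s[0],s[1],1]); o=-R.T@t
    return o+w*(z-o[2])/w[2]
def save(n,im): cv2.imwrite(f"pics/{n}.png",im[:,:,::-1])
E
python3 - <<'E'
from h import *
s=status.sense();print(s["eef_pos"],s["ee_rot"],s["opening"],r.tcp_to_grasp)
a=viewer.camera("scene");b=viewer.camera("top")
for cam in("scene","top"):
  for l,z in(("pepper_pod_mid",.058),("salt_pod_mid",.058),("dock_top",.08),("trivet_top",.012)):
    for o in place_of(cam,l)[:3]: print(cam,l,np.round(o["at"]),round(o["conf"],2),np.round(ray_plane(cam,o["at"],z),3))
save("both",cv2.resize(np.vstack([a,b]),(450,600)) if 0 else np.hstack([cv2.resize(a,(400,300)),cv2.resize(b,(400,300))]));save("top0",b)
E
```

```text
[ 0.2205732  -0.50357894  0.23073549] [ 9.78776463e-01  2.04930034e-01 -8.20778730e-05 -5.55938553e-04] 1.001594992817841 -0.0187
scene pepper_pod_mid [367. 261.] 0.92 [0.545 0.25  0.058]
scene salt_pod_mid [369. 221.] 0.97 [0.463 0.212 0.058]
scene salt_pod_mid [296. 287.] 0.81 [0.669 0.177 0.058]
scene salt_pod_mid [330. 239.] 0.73 [0.546 0.172 0.058]
scene dock_top [354. 241.] 0.76 [0.536 0.214 0.08 ]
scene trivet_top [194. 158.] 0.89 [ 0.521 -0.223  0.012]
top pepper_pod_mid [143. 192.] 0.65 [0.54  0.242 0.058]
top salt_pod_mid [171. 188.] 0.84 [0.546 0.178 0.058]
top salt_pod_mid [164. 238.] 0.72 [0.436 0.196 0.058]
top salt_pod_mid [178. 141.] 0.68 [0.652 0.161 0.058]
top dock_top [159. 189.] 0.91 [0.543 0.202 0.08 ]
top trivet_top [348. 201.] 0.79 [ 0.512 -0.223  0.012]
```

View pics/both.png

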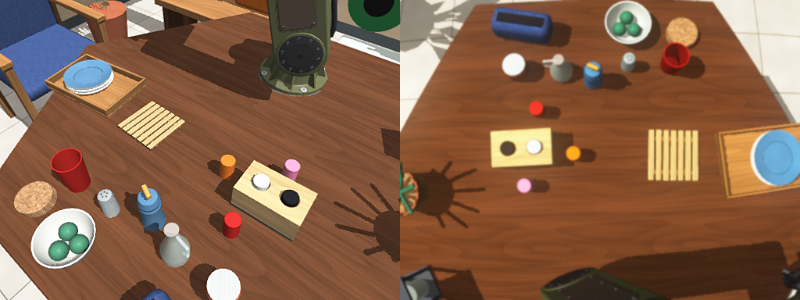

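View pics/top0.png

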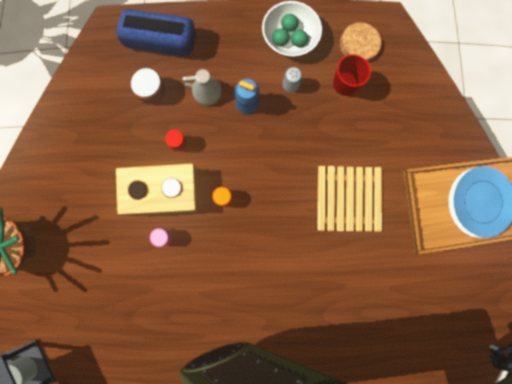

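```bash
cat >> h.py <<'E'
from scipy.spatial.transform import Rotation as Ro
def delta(target,yvec=None):
    s=status.sense();R0=Ro.from_quat(s["ee_rot"]);p=np.array(s["eef_pos"])
    print("tcp",np.round(p,4),"tool y",np.round(R0.as_matrix()[:,1],3),"z",np.round(R0.as_matrix()[:,2],3),"t",round(s["time_s"],2),"F",np.round(s["force"],1),"q6",np.round(s["q"],2))
    print("shift cm",np.round(R0.inv().apply(np.array(target)-p)*100,2))
    if yvec is not None:
        for sg in(1,-1):
            y=np.array([*yvec,0.])*sg;y/=np.linalg.norm(y);z=np.array([0,0,-1.])
            print("rotvec",np.round((R0.inv()*Ro.from_matrix(np.c_[np.cross(y,z),y,z])).as_rotvec(),3))
def blob(im,cam,mask,z):
    n,l,st,c=cv2.connectedComponentsWithStats(mask.astype(np.uint8))
    return [(st[i,4],np.round(c[i],1),np.round(ray_plane(cam,c[i],z),4)) for i in range(1,n) if st[i,4]>30]
E
python3 - <<'E'
from h import *
for cam in("scene","top"):
  im=viewer.camera(cam)
  for l in("pepper_pod_mid","salt_pod_mid"):
    for o in trace(cam,l): 
      m=o["pixels"]; g=im.max(2)
      lid=m&(g<60) if l[0]=="p" else m&(im.min(2)>170)
      print(cam,l,round(o["conf"],2),np.round(o["at"]),blob(im,cam,lid,.09))
  for o in trace(cam,"dock_top")[:1]:print(o["pixels"].sum())
  t=trace(cam,"trivet_top")
  for o in t[:1]:
      box=cv2.minAreaRect(np.argwhere(o["pixels"])[:,::-1].astype(np.float32));print("trivet",box,ray_plane(cam,box[0],.012))
p=np.array([.54,.24])
delta([.46,.19,.26],[1,0])
E
```

```text
scene pepper_pod_mid 0.75 [373. 253.] [(np.int32(395), array([370.9, 253.5]), array([0.548 , 0.2523, 0.09  ]))]
scene salt_pod_mid 0.94 [330. 232.] [(np.int32(334), array([334.6, 232.1]), array([0.5485, 0.1782, 0.09  ]))]
scene salt_pod_mid 0.73 [294. 287.] []
scene salt_pod_mid 0.65 [289. 213.] []
5721
trivet ((194.54002380371094, 158.7200164794922), (50.599998474121094, 70.80000305175781), 53.13010025024414) [ 0.52168341 -0.21891557  0.012     ]
top pepper_pod_mid 0.66 [138. 191.] []
top pepper_pod_mid 0.17 [159. 192.] []
top salt_pod_mid 0.74 [177. 139.] []
top salt_pod_mid 0.69 [168. 188.] [(np.int32(247), array([171.1, 187.1]), array([0.5455, 0.1727, 0.09  ]))]
top salt_pod_mid 0.54 [162. 236.] [(np.int32(197), array([158.3, 237.2]), array([0.4383, 0.2015, 0.09  ]))]
top salt_pod_mid 0.5 [223. 197.] []
3320
trivet ((349.5, 198.5), (65.0, 65.0), 90.0) [ 0.5181993 -0.2280631  0.012    ]
tcp [ 0.2206 -0.5038  0.2313] tool y [ 0.401 -0.916  0.   ] z [ 0. -0. -1.] t 1.0 F [-0.   0.3 -0.5] q6 [-1.22  0.3   1.52  0.    1.32 -0.07]
shift cm [ 49.76 -53.95  -2.87]
rotvec [ 0.     0.    -1.158]
rotvec [ 0.    -0.     1.984]
```

{"op": "apply_moves", "data": {
  "moves": [
    [1,4.3,-4,0,0,0,0],
    [1,4.3,-4,0,0,0,0],
    [1,4.3,-4,0,0,0,0],
    [1,4.3,-4,0,0,0,0],
    [1,4.3,-4,0,0,0,0],
    [1,4.3,-4,0,0,0,0],
    [1,4.3,-4,0,0,0,0],
    [1,4.3,-4,0,0,0,0],
    [1,4.3,-4,0,0,0,0],
    [1,4.3,-4,0,0,0,0]
  ],
  "squeeze": 30
}}

```text
time_s: 2.25
eef_pos: [0.4546, 0.0371, 0.2316]
ee_rot: [0.979, 0.205, 0.0, 0.0]
force: [0.2, -0.4, 0.6]
opening: 0.001
finger_force: 0.0
```

{"op": "apply_moves", "data": {
  "moves": [
    [1,4.3,-4,0,0,0,0],
    [1,4.3,-4,0,0,0,0],
    [1,4.3,-4,0,0,0,0],
    [1,0,0,0,0,0,-0.18],
    [1,0,0,0,0,0,-0.18],
    [1,0,0,0,0,0,-0.18],
    [1,0,0,0,0,0,-0.18],
    [1,0,0,0,0,0,-0.18],
    [1,0,0,0,0,0,-0.18],
    [1,0,0,0,0,0,-0.05]
  ]
}}

```text
time_s: 3.5
eef_pos: [0.5241, 0.1968, 0.2313]
ee_rot: [0.716, 0.698, 0.0, -0.0]
force: [0.7, 0.9, 0.0]
opening: 0.002
finger_force: 0.0
```

```bash
python3 - <<'E'
from h import *
cal=viewer.get_calibration("wrist");im=viewer.camera("wrist");save("w1",im)
print("cam",-np.array(cal["R"]).T@cal["t"])
for l,z in(("pepper_pod_mid",.058),("salt_pod_mid",.058),("dock_top",.08)):
  for o in trace("wrist",l): print(l,round(o["conf"],2),np.round(o["at"]))
  for o in place_of("wrist",l): print(" P",round(o["conf"],2),np.round(o["at"]),np.round(ray_plane("wrist",o["at"],z,cal),4))
delta([.547,.25,.2],[1,0])
E
```

```text
cam [0.52590226 0.27954044 0.37365032]
pepper_pod_mid 0.71 [277. 116.]
 P 0.84 [275. 114.] [0.5435 0.2494 0.058 ]
salt_pod_mid 0.92 [378. 181.]
salt_pod_mid 0.88 [181. 153.]
salt_pod_mid 0.57 [279. 192.]
 P 0.96 [279. 186.] [0.5474 0.1735 0.058 ]
 P 0.68 [182. 151.] [0.4475 0.2142 0.058 ]
 P 0.6 [377. 179.] [0.6506 0.1785 0.058 ]
dock_top 0.98 [278. 145.]
 P 0.69 [277. 156.] [0.5435 0.2111 0.08  ]
tcp [0.5241 0.1968 0.2313] tool y [ 1.    -0.029 -0.   ] z [-0.  0. -1.] t 3.85 F [-0.1  0.  -0. ] q6 [0.29 0.32 1.49 0.   1.33 0.32]
shift cm [5.38 2.14 3.13]
rotvec [-0.    -0.    -0.029]
rotvec [-0.     0.     3.113]
```

View pics/w1.png

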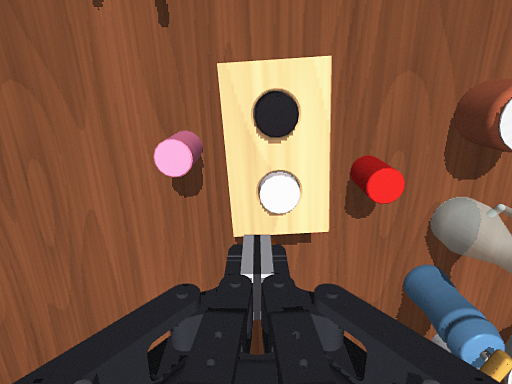

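{"op": "apply_moves", "data": {
  "moves": [
    [1,2.7,1.0,0,0,0,-0.03],
    [1,2.7,1.0,0,0,0,0],
    [1,0,0,3,0,0,0],
    [1,0,0,3,0,0,0],
    [1,0,0,3,0,0,0],
    [1,0,0,2,0,0,0],
    [1,0,0,1,0,0,0],
    [1,0,0,0,0,0,0],
    [1,0,0,0,0,0,0],
    [1,0,0,0,0,0,0]
  ]
}}

```text
time_s: 5.1
eef_pos: [0.5451, 0.2506, 0.1121]
ee_rot: [0.706, 0.708, 0.001, 0.0]
force: [-0.0, 0.2, -0.2]
opening: -0.002
finger_force: 0.0
```

```bash
python3 - <<'E'
from h import *
cal=viewer.get_calibration("wrist");im=viewer.camera("wrist");save("w2",im)
for l,z in(("pepper_pod_mid",.058),("salt_pod_mid",.058),("dock_top",.08)):
  for o in place_of("wrist",l): print(" P",l,round(o["conf"],2),np.round(o["at"]),np.round(ray_plane("wrist",o["at"],z,cal),4))
delta([.547,.25,.083],[1,0])
E
```

```text
P pepper_pod_mid 0.71 [252. 208.] [0.542  0.2522 0.058 ]
 P salt_pod_mid 0.89 [394. 287.] [0.6471 0.1889 0.058 ]
 P salt_pod_mid 0.57 [125. 247.] [0.4514 0.2218 0.058 ]
tcp [0.5448 0.2506 0.1116] tool y [1.    0.002 0.   ] z [ 0.  0. -1.] t 5.3 F [-0.   0.1  1.1] q6 [0.37 0.53 1.49 0.   1.12 0.37]
shift cm [-0.06  0.22  2.86]
rotvec [ 0.    -0.     0.002]
rotvec [ 0.00e+00  1.00e-03 -3.14e+00]
```

View pics/w2.png

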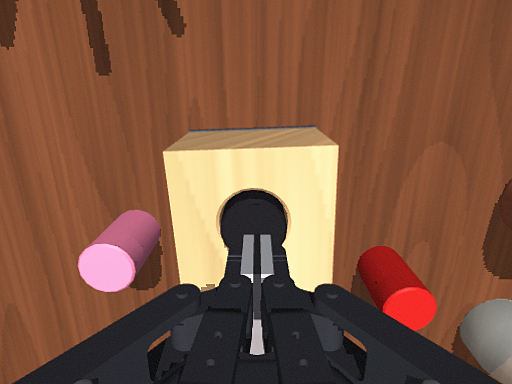

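{"op": "apply_moves", "data": {
  "moves": [
    [1,0,0,1.0,0,0,0],
    [1,0,0,0.7,0,0,0],
    [1,0,0,0.3,0,0,0],
    [1,0,0,0.3,0,0,0],
    [1,0,0,0.2,0,0,0],
    [1,0,0,0.2,0,0,0],
    [1,0,0,0.2,0,0,0],
    [1,0,0,0,0,0,0],
    [1,0,0,0,0,0,0],
    [1,0,0,0,0,0,0]
  ]
}}

```text
time_s: 6.55
eef_pos: [0.5448, 0.2505, 0.0824]
ee_rot: [0.706, 0.708, 0.0, 0.0]
force: [-0.9, -0.0, 3.2]
opening: -0.001
finger_force: 1.9
```

{"op": "apply_moves", "data": {
  "moves": [
    [1,0,0,0.05,0,0,0],
    [1,0,0,0,0,0,0],
    [1,0,0,-1,0,0,0],
    [1,0,0,-1,0,0,0],
    [1,0,0,-1,0,0,0],
    [1,0,0,-1,0,0,0],
    [1,0,0,-2,0,0,0],
    [1,0,0,-4,0,0,0],
    [1,0,0,-4,0,0,0],
    [1,0,0,0,0,0,0]
  ]
}}

```text
time_s: 7.8
eef_pos: [0.5457, 0.2509, 0.2254]
ee_rot: [0.706, 0.708, 0.003, 0.001]
force: [-0.1, 0.4, -0.4]
opening: 0.001
finger_force: 0.0
```

{"op": "apply_moves", "data": {
  "moves": [
    [0,0,0,0,0,0,0],
    [0,0,0,0,0,0,0],
    [0,0,0,0,0,0,0],
    [0,0,0,0,0,0,0],
    [0,0,0,0,0,0,0],
    [0,0,0,0,0,0,0],
    [0,0,0,0,0,0,0],
    [0,0,0,0,0,0,0],
    [0,0,0,0,0,0,0],
    [0,0,0,0,0,0,0]
  ]
}}

```text
time_s: 9.05
eef_pos: [0.5448, 0.2505, 0.2217]
ee_rot: [0.706, 0.708, -0.0, -0.0]
force: [-0.7, 0.7, -0.4]
opening: 1.004
finger_force: 0.0
```

```bash
python3 - <<'E'
from h import *
cal=viewer.get_calibration("wrist");im=viewer.camera("wrist");b=viewer.camera("scene")
save("w3",np.hstack([cv2.resize(im,(400,300)),cv2.resize(b[180:300,290:450],(400,300))]))
for o in trace("wrist","pepper_pod_mid"):
  for z in(.118,): print(round(o["conf"],2),np.round(o["at"]),blob(im,"wrist",o["pixels"]&(im.max(2)<45),z))
for o in place_of("wrist","pepper_pod_mid"): print(o, ray_plane("wrist",o["at"],.086,cal))
for o in place_of("scene","pepper_pod_mid"): print(o, ray_plane("scene",o["at"],.086))
delta([.546,.251,.1],[1,0])
E
```

```text
0.73 [255. 183.] [(np.int32(1757), array([254.7, 182.2]), array([0.5427, 0.2543, 0.118 ]))]
{'at': [255.1, 177.9], 'conf': 0.75} [0.54293131 0.24825269 0.086     ]
{'at': [372.1, 252.4], 'conf': 0.58} [0.541959   0.25248899 0.086     ]
tcp [0.5448 0.2505 0.2218] tool y [1.    0.002 0.   ] z [ 0.  0. -1.] t 9.3 F [0.3 0.6 0. ] q6 [ 0.37  0.42  1.38 -0.    1.34  0.37]
shift cm [ 0.05  0.12 12.18]
rotvec [ 0.    -0.     0.002]
rotvec [ 0.    0.   -3.14]
```

View pics/w3.png

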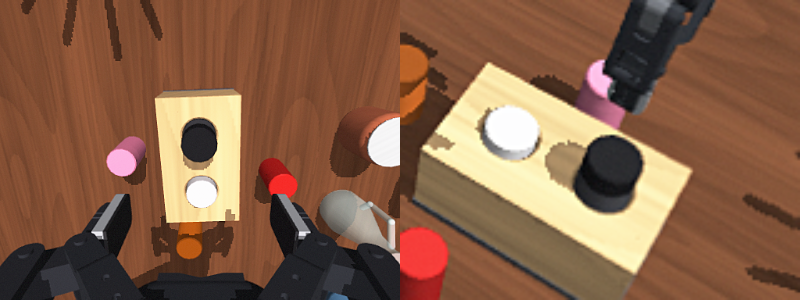

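{"op": "apply_moves", "data": {
  "moves": [
    [0,0.1,-0.15,3,0,0,0],
    [0,0,0,3,0,0,0],
    [0,0,0,3,0,0,0],
    [0,0,0,2,0,0,0],
    [0,0,0,1.5,0,0,0],
    [0,0,0,0.9,0,0,0],
    [0,0,0,0,0,0,0],
    [0.3,0,0,0,0,0,0],
    [0.4,0,0,0,0,0,0],
    [0.6,0,0,0,0,0,0]
  ],
  "squeeze": 25
}}

```text
time_s: 10.55
eef_pos: [0.5435, 0.2516, 0.0883]
ee_rot: [0.706, 0.708, 0.0, 0.0]
force: [-0.1, -0.1, 2.8]
opening: 0.456
finger_force: 26.6
```

{"op": "apply_moves", "data": {
  "moves": [
    [1,0,0,0,0,0,0],
    [1,0,0,0,0,0,0],
    [1,0,0,0,0,0,0],
    [1,0,0,0,0,0,0],
    [1,0,0,-0.5,0,0,0],
    [1,0,0,-1,0,0,0],
    [1,0,0,-1.5,0,0,0],
    [1,0,0,-2,0,0,0],
    [1,0,0,-2,0,0,0],
    [1,0,0,-2,0,0,0]
  ]
}}

```text
time_s: 11.8
eef_pos: [0.5433, 0.2515, 0.1795]
ee_rot: [0.706, 0.708, 0.0, 0.0]
force: [0.5, -0.0, -0.4]
opening: 0.461
finger_force: 26.5
```

```bash
python3 - <<'E'
from h import *
im=viewer.camera("wrist");b=viewer.camera("scene")
save("w4",np.hstack([cv2.resize(im,(400,300)),cv2.resize(b[100:340,170:490],(400,300))]))
delta([.519,-.223,.15],[1,0])
print(status.sense()["opening"],status.sense()["finger_force"])
E
```

```text
tcp [0.5441 0.2519 0.1809] tool y [1.    0.002 0.004] z [ 0.004  0.002 -1.   ] t 11.9 F [ 0.4  0.3 -0.7] q6 [ 0.37  0.45  1.44 -0.    1.25  0.37]
shift cm [-47.49  -2.62   3.  ]
rotvec [ 0.004 -0.002  0.002]
rotvec [ 3.00e-03  7.00e-03 -3.14e+00]
0.46049179189309486 26.478981971740723
```

View pics/w4.png

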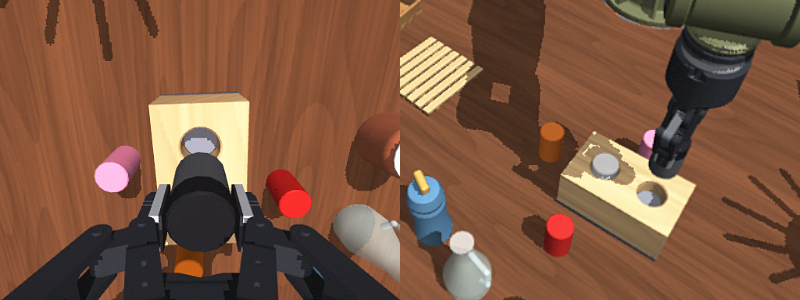

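{"op": "apply_moves", "data": {
  "moves": [
    [1,-2,0,0,0,0,0],
    [1,-4,-0.3,0,0,0,0],
    [1,-5,-0.3,0,0,0,0],
    [1,-5,-0.3,0,0,0,0],
    [1,-5,-0.3,0,0,0,0],
    [1,-5,-0.3,0,0,0,0],
    [1,-5,-0.3,0,0,0,0],
    [1,-5,-0.3,0,0,0,0],
    [1,-4,-0.3,0,0,0,0],
    [1,-3,0,0,0,0,0]
  ]
}}

```text
time_s: 13.15
eef_pos: [0.5188, -0.1809, 0.177]
ee_rot: [0.707, 0.707, -0.0, -0.001]
force: [0.5, 0.6, 0.3]
opening: 0.461
finger_force: 26.5
```

{"op": "apply_moves", "data": {
  "moves": [
    [1,-2.5,0,0,0,0,0],
    [1,-1.5,0,0,0,0,0],
    [1,-0.5,0,0,0,0,0],
    [1,0,0,2,0,0,0],
    [1,0,0,3,0,0,0],
    [1,0,0,2,0,0,0],
    [1,0,0,1,0,0,0],
    [1,0,0,0,0,0,0],
    [1,0,0,0,0,0,0],
    [1,0,0,0,0,0,0]
  ]
}}

```text
time_s: 14.4
eef_pos: [0.5205, -0.2236, 0.0986]
ee_rot: [0.706, 0.708, 0.0, 0.001]
force: [0.1, -0.0, -0.6]
opening: 0.461
finger_force: 26.5
```

```bash
python3 - <<'E'
from h import *
cal=viewer.get_calibration("wrist");im=viewer.camera("wrist");b=viewer.camera("scene")
save("w5",np.hstack([cv2.resize(im,(400,300)),cv2.resize(b[80:230,100:300],(400,300))]))
for o in place_of("wrist","trivet_top")[:2]: print(o,ray_plane("wrist",o["at"],.012,cal))
delta([.519,-.223,.0463],[1,0])
E
```

```text
{'at': [258.0, 198.1], 'conf': 0.98} [ 0.52131397 -0.22753013  0.012     ]
tcp [ 0.5203 -0.2236  0.0981] tool y [1.    0.002 0.001] z [ 0.001 -0.    -1.   ] t 14.55 F [ 0.7 -0.8 -0.4] q6 [-0.47  0.48  1.61  0.    1.06 -0.47]
shift cm [ 0.06 -0.13  5.18]
rotvec [0.001 0.    0.002]
rotvec [-0.00e+00  1.00e-03 -3.14e+00]
```

View pics/w5.png

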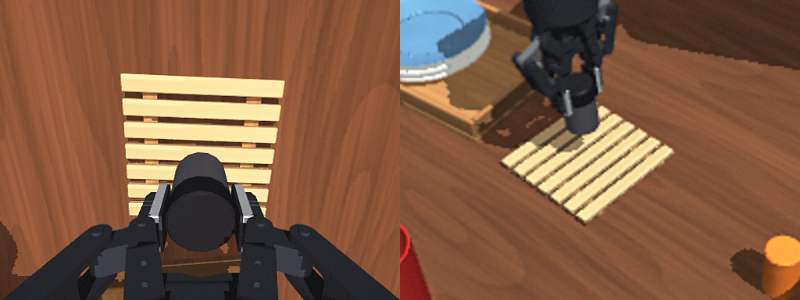

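{"op": "apply_moves", "data": {
  "moves": [
    [1,-0.2,0,1,0,0,0],
    [1,0,0,1.5,0,0,0],
    [1,0,0,1,0,0,0],
    [1,0,0,0.6,0,0,0],
    [1,0,0,0.3,0,0,0],
    [1,0,0,0.2,0,0,0],
    [1,0,0,0.2,0,0,0],
    [1,0,0,0.1,0,0,0],
    [1,0,0,0.1,0,0,0],
    [1,0,0,0,0,0,0]
  ]
}}

```text
time_s: 15.8
eef_pos: [0.5202, -0.2255, 0.0478]
ee_rot: [0.706, 0.708, -0.0, 0.0]
force: [0.0, -0.3, -1.2]
opening: 0.46
finger_force: 26.5
```

Not yet touching; a little more in small steps.

{"op": "apply_moves", "data": {
  "moves": [
    [1,0,0,0.05,0,0,0],
    [1,0,0,0.05,0,0,0],
    [1,0,0,0.05,0,0,0],
    [1,0,0,0.05,0,0,0],
    [1,0,0,0,0,0,0],
    [1,0,0,0,0,0,0],
    [1,0,0,0,0,0,0],
    [1,0,0,0,0,0,0],
    [1,0,0,0,0,0,0],
    [1,0,0,0,0,0,0]
  ]
}}

```text
time_s: 17.05
eef_pos: [0.5203, -0.2256, 0.0464]
ee_rot: [0.706, 0.708, -0.0, 0.0]
force: [-3.2, 0.6, 7.9]
opening: 0.457
finger_force: 27.3
```

{"op": "apply_moves", "data": {
  "moves": [
    [0.5,0,0,-0.03,0,0,0],
    [0.45,0,0,0,0,0,0],
    [0.3,0,0,0,0,0,0],
    [0.15,0,0,0,0,0,0],
    [0,0,0,0,0,0,0],
    [0,0,0,0,0,0,0],
    [0,0,0,0,0,0,0],
    [0,0,0,-1,0,0,0],
    [0,0,0,-2,0,0,0],
    [0,0,0,-3,0,0,0]
  ]
}}

```text
time_s: 18.3
eef_pos: [0.52, -0.2254, 0.1069]
ee_rot: [0.706, 0.708, -0.0, -0.0]
force: [-0.4, 0.3, 0.8]
opening: 1.001
finger_force: 0.0
```

{"op": "apply_moves", "data": {
  "moves": [
    [0,0,0,-4,0,0,0],
    [0,0,0,-4,0,0,0],
    [0,0,0,-2,0,0,0],
    [0,0,0,0,0,0,0],
    [0,0,0,0,0,0,0],
    [0,0,0,0,0,0,0],
    [0,0,0,0,0,0,0],
    [0,0,0,0,0,0,0],
    [0,0,0,0,0,0,0],
    [0,0,0,0,0,0,0]
  ]
}}

```text
time_s: 19.55
eef_pos: [0.5202, -0.2255, 0.206]
ee_rot: [0.706, 0.708, -0.0, -0.0]
force: [1.4, -0.7, -0.5]
opening: 0.999
finger_force: 0.0
```

```bash
python3 - <<'E'
from h import *
im=viewer.camera("wrist");b=viewer.camera("scene")
for cam in("wrist","scene"):
  for o in place_of(cam,"pepper_pod_mid")[:2]: print(o,ray_plane(cam,o["at"],.044))
save("w6",np.hstack([cv2.resize(im,(400,300)),cv2.resize(b[100:295,120:380],(400,300))]))
E
```

```text
{'at': [255.8, 169.5], 'conf': 0.66} [ 0.51896118 -0.22692372  0.044     ]
{'at': [189.3, 149.2], 'conf': 0.64} [ 0.5266461  -0.22577576  0.044     ]
```

View pics/w6.png

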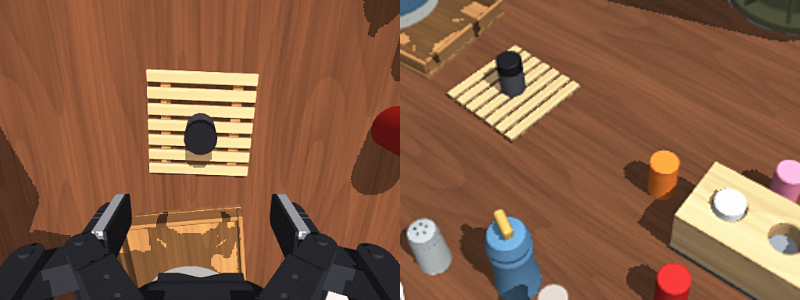

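The pepper pod stands upright in the middle of the trivet (panel pixel 200,135), and the salt pod is still latched in its well.

```bash
python3 -c "
from rig import r
print(r.job_done())"
```

```text
the job is handed in; nothing more can be done
None
```

The job is handed in: the pepper pod was unlatched, sprang up, was lifted out and released upright at about the trivet's centre; the salt pod stayed latched, and it took about 20 s (no verdict came back).

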